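Find the high spot of an off-centre disc with a plunger indicator

ROBOT

A 7-joint arm with a two-finger parallel gripper is mounted at the origin on the work surface. World frame = base frame: x ahead of the robot, y to its left, z up, the work surface at z = 0. Lengths are in m, angles in rad, forces in N, time in s.
With the tool pointing down it reaches from about 0.4 to 0.85 m from the base axis. Payload 10.4 kg.
Tool frame: the origin (TCP) lies on the centre line of the jaws, within the pads' length; the fingertips stand 22 mm ahead of it and the grasp point (between the pads) lies 3 mm ahead of it; x points along the fingers, y is the direction in which the jaws open and shut, and the axes are right-handed (so a half turn about x gives the same grasp; the last joint's range is limited). The gripper opens to 87 mm and grips with 3 to 60 N. Pads are 19 mm wide; open, the fingers measure 117 mm over their backs; the gripper's body (75 mm by 190 mm) begins 51 mm behind the grasp point.
Start: joints at [1.291, 0.332, -0.065, 1.46, 0.022, 1.35, -0.088], TCP at [0.159, -0.605, 0.245] pointing down, gripper open.
Joint ranges: [-2.6, 2.6], [-0.5, 2.12], [-1.47, 1.34], [0.16, 2.42], [-1.27, 4.41], [0.06, 2.06], [-2.6, 2.6]. Speed limits (rad/s): [2.22, 2.22, 2.79, 2.79, 3.14, 3.14, 3.14].

INTERFACE

Orientations are given as a unit quaternion [x, y, z, w].
In Python, from bench import * gives the robot as it stands.
- The arm moves only by the tool arm_command, never from a script. Its argument "targets" is one flat list of numbers, 7 for each row, row after row: the turn, a rotation vector about the tool's x, y, z in units of 45 degrees (1.0 is 45 degrees), then the shift along the tool's x, y, z in units of 25 mm (1.0 is 25 mm), then the opening, from 0 (shut) to 1 (fully open). In form: [wx, wy, wz, tx, ty, tz, fingers, wx, wy, wz, tx, ty, tz, fingers, ...]. A call has 1 to 12 rows; each row shifts and turns the pose as measured when the row begins, along the tool's axes as they then stand; what a row does not reach is not made up. A row lasts 1/12 s, in which the tool goes at most 41.7 mm and 7.16 degrees, less where a joint would pass 70% of its speed; a pose out of reach is approached as far as the arm can. A call with a number of a shift or a turn outside -1 to 1 is refused whole. A call with a gripper value outside its range is refused whole. The fingers move at their own pace and stop on an object; "newtons" is the grip in N (left out, the last holds). Time passes only in rows, so rows that do not move let the fingers close. It gives the time, the measured TCP pose, the force and the opening at its end, in the units of the state.
- read_state(): the state, without advancing time (a new reading comes with each control period).
- camera(name): name is "scene" or "top" or "wrist"; returns the picture (480x640x3 uint8, red, green, blue); there is no depth.
- calibration(name): a dict with "camera_matrix" (3x3 intrinsics, pixels), "D" ([k1, k2, p1, p2, k3] as OpenCV has them; the pictures are not rectified), "R" (3x3) and "t" (3): a world point X has camera coordinates R X + t; the wrist camera has in their place "tool_from_camera" (4x4, takes a point from camera to tool coordinates, whose origin is the TCP and whose axes are the tool frame's). Camera axes: x right, y down, z forward; pixel columns grow to the right and rows downward; lengths in m; the calibration is good to about 2 mm. A picture is of the moment at which its call begins: read the wrist's pose just before it. calibration takes no time and is no camera call.
- close_job(): hands the job in, once; it reports no verdict.
The state is a dict: "time": time; "joint_positions": joint angles; "joint_vel": joint speeds; "joint_torque": joint torques, N m; "ee_pos": TCP position; "eef_rot": TCP orientation; "ft_force": force on the tool from outside, world axes, zero at the start; "torque": the same for the moment, N m; "width": finger opening in m.
Only numpy, scipy, OpenCV 4.12 (cv2) and the standard library are available. Lean on these libraries where they do the work, as an engineer would, in place of code of your own. Each camera call takes 0.05 s, during which the arm holds its last target.

TASK

Press the indicator head gently down its column by its cap until the plunger rests on the brass disc and the dial needle has swung about half a turn. Then, with the plunger still riding on the disc, turn the shaft in its V-blocks by the four-spoke handle until the disc's highest point is under the plunger, where the dial reads its maximum, and let go. Be gentle: never run the plunger to the end of its travel, lift or shove the shaft out of the V-blocks, or disturb the other things on the desk.

Things in the scene. Friction and masses are not known exactly. Their poses are not given: they have to be found in the camera images.
- gauge: Runout gauge fixed to the desk; place and yaw differ each time. Steel base plate 150 x 152 x 12 mm (x -95 to +55 mm), two V-blocks 16 mm thick at y = -60 and +60 mm, an upright column 18 mm in diameter at x = -75, y = 0, top at z = 220 mm. Origin on the desk midway below the V-blocks, z up. The shaft's axis runs along y at x = 0, z = 78 mm.
- cap_top (a point): Centre of the flat top of the black push cap (30 mm diameter, 14 mm above the 34 mm square head; axes as the gauge). The head slides down the column up to 55 mm under a 4 to 8 N push and stays where left; at its highest the cap top is 229 mm above the desk. The 62 mm round dial on the head's +x side faces half up, half +x, its upper edge 15 mm below the cap top.
- needle (a joint): Dial needle angle in rad: 0 with the plunger hanging free, growing clockwise by 0.22 rad for every mm the plunger is pushed up into the head. The plunger's full travel of 28 mm is 6.16 rad. A half turn is 3.14.
- plunger: The sprung plunger under the head. Origin: centre of the underside of its flat steel foot (16 mm diameter), straight above the shaft axis over the middle of the disc; 104 mm below the cap top when hanging free. Spring: about 1 N at first touch, 2.3 N at full travel.
- shaft: Loose steel shaft, 24 mm diameter, 195 mm long, about 0.8 kg, in the V-blocks. Origin on its axis midway between them, y along it, z along a spoke (up at the start). Its brass disc (56 mm diameter, 22 mm wide, at the middle) is clamped 5 mm off-centre: its top is 106 mm + 5 mm x cos(turn from the high point) above the desk. High point: unknown angle, at least 50 degrees from the top at the start.
- hub (a point): Centre of the handle hub (36 mm diameter, 22 mm wide), on the axis 97 mm toward -y from the shaft's middle. Four 10 mm thick steel spokes, rounded ends 55 mm from the axis, point along +z, +x, -z, -x of this frame, which turns with the shaft. A positive turn about y takes the top spoke toward +x. The shaft stays where left by friction; 1 to 5 N near a spoke's end turns it.
- spare_disc (a point): Centre of a loose spare brass disc, 52 mm diameter and 20 mm thick, lying flat; leave alone.
- cup: Clear plastic cup, 72 mm wide and 85 mm high, origin at its underside; leave alone.
- glue: White closed bottle, 52 mm diameter and 130 mm high, origin at its underside; leave alone.
- driver: Screwdriver with a black handle lying on the desk, origin below its middle; leave alone.
Things that resemble listed ones, but are neither listed nor needed, are in the scene too. Leave any green or pink look-alike of the gauge alone.

How it is judged:
On the way, in this order (a step that is already met when the one before it is completed fails the run):
1. the plunger rests on the disc with the needle swung about half a turn (2.2 to 4.2 rad) (value of joint needle between 2.2 and 4.2 rad and contact force between plunger and shaft above 0.3 N), for 0.3 s.
2. the high point of the disc is turned under the plunger (z of plunger in the frame of gauge above 0.1103 m and contact force between plunger and shaft above 0.3 N), for 0.3 s.
At the end, for the whole second after the job is handed in: The shaft lies at rest, seated in both V-blocks, with the plunger pressing on the disc (needle above 2 rad) and the disc's high point within about 27 degrees of straight up under the foot (foot within about 0.55 mm of its greatest height) (all of step 2 and z of shaft in the frame of gauge below 0.0795 m and value of joint needle above 2 rad and angular speed of shaft below 0.1 rad/s); the robot touches nothing.
It fails at once if the plunger is run to the end of its travel (value of joint needle above 6.05 rad).
It fails at once if the indicator head is pressed with more than 25 N (contact force between any of the fingers, the arm and gauge above 25 N).
It fails at once if the shaft is pushed with more than 20 N (contact force between any of the fingers, the arm and shaft above 20 N).
It fails at once if the shaft is lifted or shoved more than 12 mm from its place in the V-blocks (distance of shaft from where it was at the start of the episode above 0.012 m).
It fails at once if a bystander is moved more than 20 mm (distance of any of spare_disc, cup, glue, driver from where it was at the start of the episode above 0.02 m).
It also fails if it takes over 72 s, if anything falls off the work surface, if the arm or the gripper's body presses on something with over 40 N, if the wrist force passes 120 N, or if a joint passes its speed limit or range.

## Working session

There is one attempt and no reset: what is moved stays moved. The work goes in short steps, Python scripts to look and compute and a tool call to move; the robot and the scene stay as the last step left them, time stands still between calls to the robot, and variables do not carry over. Pictures are saved under pics/ and viewed, and the job is handed in when it is done.

Besides the shell and the picture viewer there is one more tool, called after "Emit:" as name(argument=value, ...) on one line, values as JSON. arm_command: Moves the arm, as the interface text tells. Shifts and turns lie within -1 to 1; 1 stands for 25 mm of shift or 45 degrees of turn. Its arguments: {"type":"object","properties":{"targets":{"type":"array","items":{"type":"number","minimum":-1,"maximum":1}},"newtons":{"type":"number"}},"required":["targets"]}

```bash
ls; mkdir -p pics; python3 - <<'E'
from bench import *
import cv2
s=read_state(); print(s)
for n in ["scene","top","wrist"]:
    im=camera(n); cv2.imwrite(f"pics/{n}0.png",im[:,:,::-1]); print(n,calibration(n))
E
```

```text
pics
{'time': 0.0, 'joint_positions': array([ 1.29137801,  0.33285218, -0.06471052,  1.46096195,  0.02162857,
        1.34988924, -0.08848131]), 'joint_vel': array([ 1.98330946e-03,  1.30863661e-03,  5.51221646e-04,  5.39737952e-04,
        7.96780551e-05, -5.73326571e-05, -2.04463990e-03]), 'joint_torque': array([-9.59768840e-05, -6.23255539e+01,  2.45708681e-02, -3.89898849e+01,
       -6.14446308e-02,  3.97674751e-02,  1.61381568e-04]), 'ee_pos': array([ 0.15865344, -0.60415398,  0.24375639]), 'eef_rot': array([-0.70118657, -0.09106012,  0.70137813, -0.09007866]), 'ft_force': array([-0.71408719, -0.23205112, -0.96840231]), 'torque': array([ 0.04424762, -0.00266133, -0.02146803]), 'width': 0.0871792618587605}
scene {'camera_matrix': array([[539.23422074,   0.        , 315.16827289],
       [  0.        , 539.23422074, 237.50991764],
       [  0.        ,   0.        ,   1.        ]]), 'D': array([-0.13676123,  0.        ,  0.        ,  0.        ,  0.        ]), 'R': array([[ 0.77859882,  0.62727775, -0.01750728],
       [ 0.46715808, -0.59802905, -0.65124848],
       [-0.41898355,
[... 449 characters left out ...]
, -0.01176994, -0.98622762]]), 't': array([0.08769052, 0.59993751, 0.96901321])}
wrist {'camera_matrix': array([[361.1069259 ,   0.        , 321.60817017],
       [  0.        , 361.1069259 , 233.30801246],
       [  0.        ,   0.        ,   1.        ]]), 'D': array([-0.04342393,  0.        ,  0.        ,  0.        ,  0.        ]), 'tool_from_camera': array([[ 2.80095821e-04, -3.06718011e-01,  9.51800391e-01,
        -1.40754010e-01],
       [ 9.99999916e-01,  3.70497671e-04, -1.74886972e-04,
        -7.79819409e-04],
       [-2.98998843e-04,  9.51800360e-01,  3.06718089e-01,
        -8.47616493e-02],
       [ 0.00000000e+00,  0.00000000e+00,  0.00000000e+00,
         1.00000000e+00]])}
```

View pics/scene0.png

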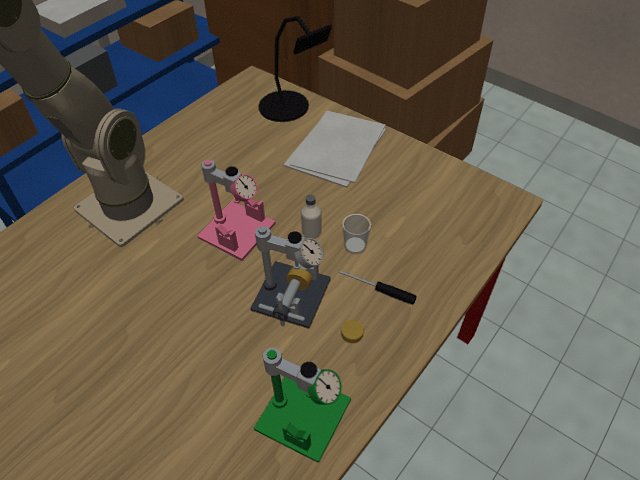

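View pics/top0.png

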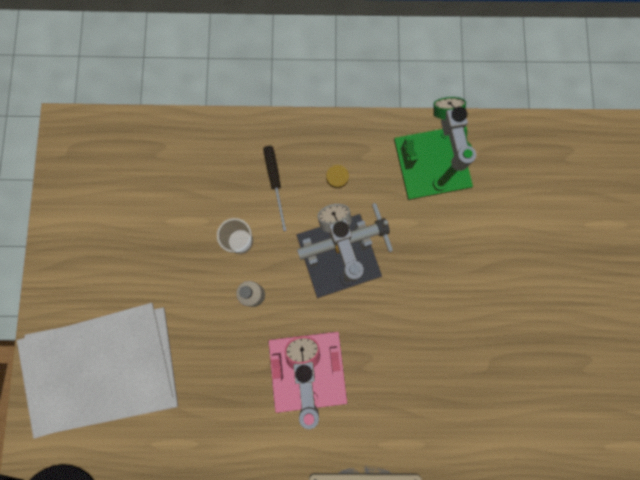

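View pics/wrist0.png

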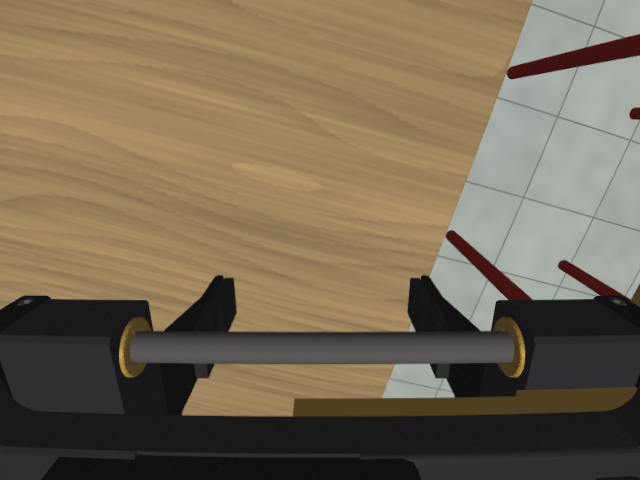

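```bash
cat > h.py <<'E'
from bench import *
import cv2, numpy as np
from scipy.spatial.transform import Rotation as Ro
def cam(n,st=None):
    c=calibration(n);K=c["camera_matrix"];D=c["D"]
    if n=="wrist":
        T=np.eye(4);T[:3,:3]=Ro.from_quat(st["eef_rot"]).as_matrix();T[:3,3]=st["ee_pos"]
        W=np.linalg.inv(T@c["tool_from_camera"]);R=W[:3,:3];t=W[:3,3]
    else: R=np.array(c["R"]);t=np.array(c["t"])
    return K,D,R,t
def ray(n,uv,st=None):
    K,D,R,t=cam(n,st);p=cv2.undistortPoints(np.array([[uv]],float),K,D)[0,0]
    return -R.T@t,R.T@np.array([p[0],p[1],1.])
def onz(n,uv,z,st=None):
    o,d=ray(n,uv,st);return o+d*(z-o[2])/d[2]
def proj(n,X,st=None):
    K,D,R,t=cam(n,st);return cv2.projectPoints(np.array(X,float).reshape(-1,1,3),cv2.Rodrigues(R)[0],t,K,D)[0][:,0]
def inter(a,b):
    (o1,d1),(o2,d2)=a,b
    A=np.stack([d1,-d2],1);s=np.linalg.lstsq(A,o2-o1,rcond=None)[0]
    p,q=o1+s[0]*d1,o2+s[1]*d2;return (p+q)/2,np.linalg.norm(p-q)
E
python3 - <<'E'
import cv2
a=cv2.imread("pics/top0.png")[190:310,280:410];cv2.imwrite("pics/topz.png",cv2.resize(a,None,fx=5,fy=5,interpolation=2))
a=cv2.imread("pics/scene0.png")[220:335,240:340];cv2.imwrite("pics/scz.png",cv2.resize(a,None,fx=5,fy=5,interpolation=2))
E
```

```text
(no output)
```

View pics/topz.png

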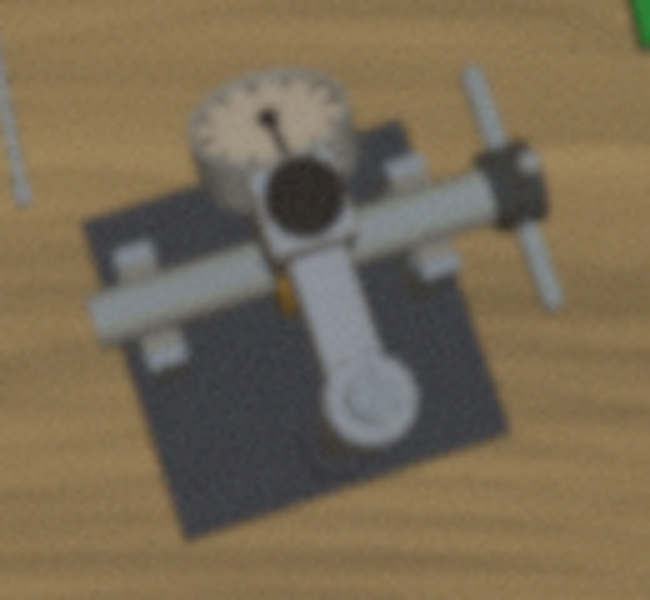

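View pics/scz.png

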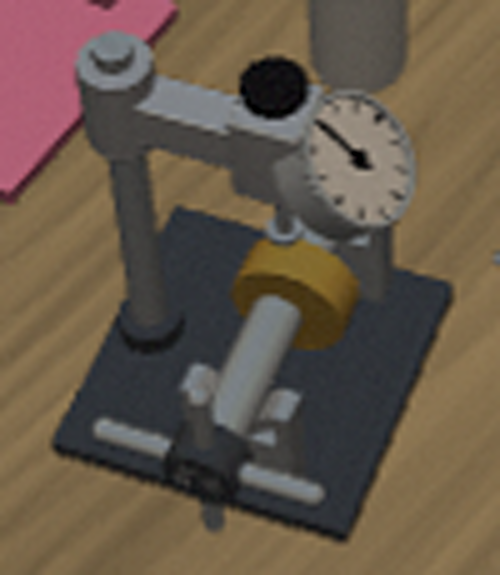

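```bash
python3 - <<'E'
from h import *
f=lambda x,y:(280+x/5,190+y/5)
g=lambda x,y:(240+x/5,220+y/5)
cap=onz("top",f(305,193),.229);print("cap",cap)
print("cap scene",onz("scene",g(275,80),.229), inter(ray("top",f(305,193)),ray("scene",g(275,80))))
col=onz("top",f(368,395),.22);print("col",col,inter(ray("top",f(368,395)),ray("scene",g(115,48))))
C=[onz("top",f(*p),.012)[:2] for p in [(85,222),(403,122),(510,432),(188,540)]]
C=np.array(C);print(C, [np.linalg.norm(C[i]-C[(i+1)%4]) for i in range(4)])
ex=(C[0]+C[1]-C[2]-C[3]);ex/=np.linalg.norm(ex);ey=np.array([-ex[1],ex[0]])
print("yaw",np.degrees(np.arctan2(ex[1],ex[0])), "yaw capcol",np.degrees(np.arctan2(*(cap-col)[[1,0]])))
o=C.mean(0)+.020*ex;print("origin",o,"cap",(cap[:2]-o)@np.stack([ex,ey],1))
hub=onz("top",f(512,187),.09)[:2];print((hub-o)@np.stack([ex,ey],1))
for n,p in (("t",f(473,72)),("t",f(553,303))):
  print((onz("top",p,.083)[:2]-o)@np.stack([ex,ey],1))
for p in ((100,428),(318,492)): print((onz("scene",g(*p),.080)[:2]-o)@np.stack([ex,ey],1))
E
```

```text
cap [0.58690424 0.05892712 0.229     ]
cap scene [0.59224358 0.05838712 0.229     ] (array([0.58875403, 0.05985092, 0.22470929]), np.float64(0.003097880426315248))
col [0.51622537 0.03632412 0.22      ] (array([0.51756459, 0.0370524 , 0.21595025]), np.float64(0.0028071461817515734))
[[ 0.6139476   0.14539853]
 [ 0.66064177  0.00308871]
 [ 0.52146658 -0.04284537]
 [ 0.4734634   0.09858459]] [np.float64(0.1497745936396309), np.float64(0.14655944709233493), np.float64(0.14935440403128988), np.float64(0.14807888830294558)]
yaw 18.34791466541102 yaw capcol 17.734195760110147
origin [0.58636309 0.05735234] cap [0.00100936 0.00132437]
[-0.00047368 -0.09647733]
[ 0.05203227 -0.09846958]
[-0.05089291 -0.09787936]
[-0.04576381 -0.09927792]
[ 0.05726286 -0.09715147]
```

```bash
cat >> h.py <<'E'
O=np.array([.5875,.0577,0.]);YAW=np.radians(18.)
G=Ro.from_euler("z",YAW).as_matrix()
def g2w(p): return O+G@np.array(p,float)
def w2g(p): return G.T@(np.array(p)-O)
def goto(p,st=None,jaw="x"):
    """total turn (units 45deg) and shift (units 25mm, in the target tool frame) to have TCP at gauge point p pointing down, jaws on gauge x"""
    s=st or read_state();R=Ro.from_quat(s["eef_rot"])
    best=None
    for sg in (1,-1):
        x=np.array([0,0,-1.]);y=sg*G[:,0];T=Ro.from_matrix(np.stack([x,y,np.cross(x,y)],1))
        rv=(R.inv()*T).as_rotvec()
        if best is None or np.linalg.norm(rv)<np.linalg.norm(best[0]): best=(rv,T,sg)
    rv,T,sg=best
    d=g2w(p)-s["ee_pos"]
    print("t",round(s["time"],2),"gauge tcp",w2g(s["ee_pos"]).round(4),"turn",(rv/np.radians(45)).round(3),"sg",sg,"shift in target frame",(T.inv().apply(d)/.025).round(3),"in present frame",(R.inv().apply(d)/.025).round(3),"F",np.round(s["ft_force"],2))
E
python3 - <<'E'
from h import *
s=read_state();print(Ro.from_quat(s["eef_rot"]).as_matrix().round(3))
goto([0,0,.320])
goto([0.0,-.097,.320])
E
```

```text
[[-0.     0.254 -0.967]
 [ 0.001 -0.967 -0.254]
 [-1.    -0.001  0.   ]]
t 0.15 gauge tcp [-0.6124 -0.497   0.244 ] turn [1.927e+00 1.000e-03 1.000e-03] sg -1 shift in target frame [ -3.041 -24.496  19.882] in present frame [ -3.021 -21.257 -23.316] F [ 0.95  0.21 -0.08]
t 0.15 gauge tcp [-0.6124 -0.497   0.244 ] turn [1.927e+00 1.000e-03 1.000e-03] sg -1 shift in target frame [ -3.041 -24.496  16.002] in present frame [ -3.025 -17.383 -23.538] F [ 0.95  0.21 -0.08]
```

Emit:
arm_command(targets=[0.159, 0, 0, -0.3, -0.3, -0.5, 0, 0.159, 0, 0, -0.3, -0.3, -0.5, 0, 0.159, 0, 0, -0.3, -0.4, -0.5, 0, 0.159, 0, 0, -0.3, -0.4, -0.5, 0, 0.159, 0, 0, -0.3, -0.5, -0.5, 0, 0.159, 0, 0, -0.3, -0.6, -0.4, 0, 0.159, 0, 0, -0.3, -0.6, -0.2, 0, 0.159, 0, 0, -0.3, -0.8, 0, 0, 0.159, 0, 0, -0.2, -0.8, 0, 0, 0.159, 0, 0, -0.2, -0.8, 0.2, 0, 0.159, 0, 0, 0, -0.8, 0.4, 0, 0.159, 0, 0, 0, -0.8, 0.5, 0], newtons=20)

```text
time: 1.15
ee_pos: [0.3095, -0.4447, 0.3121]
eef_rot: [-0.57, 0.412, 0.577, 0.415]
ft_force: [0.8, 0.0, -0.7]
width: 0.0149
```

```bash
python3 - <<'E'
from h import *
goto([0,0,.320]);print(read_state()["joint_positions"].round(2))
E
```

```text
t 1.15 gauge tcp [-0.4196 -0.3919  0.3121] turn [ 0.009  0.012 -0.004] sg -1 shift in target frame [ -0.315 -16.786  15.675] in present frame [ -0.213 -16.894  15.56 ] F [ 0.79  0.03 -0.68]
[ 0.92  0.13 -0.04  1.57  0.    1.46 -1.95]
```

Emit:
arm_command(targets=[0, 0, 0, -0.1, -1, 0.6, 0, 0, 0, 0, -0.1, -1, 0.6, 0, 0, 0, 0, -0.1, -1, 0.6, 0, 0, 0, 0, 0, -1, 0.6, 0, 0, 0, 0, 0, -1, 0.6, 0, 0, 0, 0, 0, -1, 0.6, 0, 0, 0, 0, 0, -1, 0.6, 0, 0, 0, 0, 0, -1, 0.6, 0, 0, 0, 0, 0, -1, 0.6, 0, 0, 0, 0, 0, -1, 0.6, 0, 0, 0, 0, 0, -1, 0.6, 0, 0, 0, 0, 0, -1, 0.6, 0])

```text
time: 2.15
ee_pos: [0.536, -0.1784, 0.3179]
eef_rot: [-0.567, 0.413, 0.578, 0.416]
ft_force: [0.9, 0.2, -0.4]
width: 0.0006
```

```bash
python3 - <<'E'
from h import *
goto([0,-.15,.320])
E
```

```text
t 2.15 gauge tcp [-0.122  -0.2086  0.3179] turn [ 0.005  0.019 -0.007] sg -1 shift in target frame [-0.084 -4.879  2.346] in present frame [-0.077 -4.889  2.326] F [ 0.87  0.15 -0.41]
```

Emit:
arm_command(targets=[0.005, 0.019, -0.007, -0.1, -1, 0.5, 0, 0, 0, 0, 0, -1, 0.5, 0, 0, 0, 0, 0, -1, 0.5, 0, 0, 0, 0, 0, -1, 0.5, 0, 0, 0, 0, 0, -0.8, 0.3, 0, 0, 0, 0, 0, 0, 0, 0])

```text
time: 2.65
ee_pos: [0.5981, -0.1212, 0.3142]
eef_rot: [-0.565, 0.415, 0.579, 0.416]
ft_force: [0.6, 0.6, -0.6]
width: 0.0006
```

```bash
python3 - <<'E'
from h import *
s=read_state()
goto([0,0,.252],s); im=camera("wrist");cv2.imwrite("pics/w1.png",im[:,:,::-1])
import pickle;pickle.dump(s,open("s1.pkl","wb"))
print(proj("wrist",[g2w([0,0,.229]),g2w([0,-.097,.078]),g2w([0,0,.078]),g2w([0,-.097,.133]),g2w([-.075,0,.22])],s))
E
```

```text
t 2.65 gauge tcp [-0.0452 -0.1734  0.3142] turn [-0.001  0.02  -0.013] sg -1 shift in target frame [ 2.487 -1.806  6.937] in present frame [ 2.579 -1.829  6.898] F [ 0.62  0.65 -0.59]
[[266.20227003 441.91277018]
 [279.46868433 262.72435253]
 [282.59649521 335.79246431]
 [273.87434347 284.98470641]
 [355.17802749 432.38371097]]
```

View pics/w1.png

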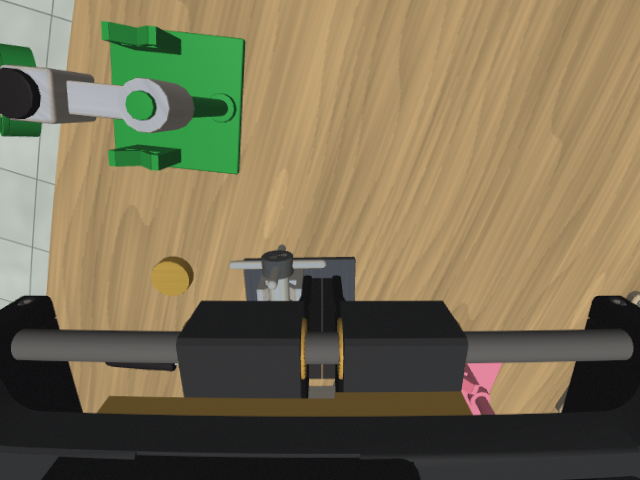

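Emit:
arm_command(targets=[0, 0.02, -0.013, 0, -0.3, 1, 0, 0, 0, 0, 0, -0.3, 1, 0, 0, 0, 0, 0, -0.3, 1, 0, 0, 0, 0, 0, -0.3, 1, 0, 0, 0, 0, 0, -0.3, 1, 0, 0, 0, 0, 0, -0.2, 1, 0, 0, 0, 0, 0.2, -0.1, 0.6, 0, 0, 0, 0, 0.3, 0, 0, 0, 0, 0, 0, 0.3, 0, 0, 0, 0, 0, 0, 0, 0, 0, 0])

```text
time: 3.53
ee_pos: [0.5856, 0.0148, 0.2905]
eef_rot: [-0.562, 0.423, 0.573, 0.421]
ft_force: [-0.7, -0.0, 0.3]
width: 0.0002
```

```bash
python3 - <<'E'
from h import *
goto([0.0,0.0,.256])
for n in ["scene","top"]:
    im=camera(n)[:,:,::-1]
    a=im[190:310,280:410] if n=="top" else im[205:335,230:340]
    cv2.imwrite(f"pics/{n}2.png",cv2.resize(a,None,fx=4.5,fy=4.5,interpolation=2))
E
```

```text
t 3.53 gauge tcp [-0.0151 -0.0402  0.2905] turn [-0.029  0.012 -0.015] sg -1 shift in target frame [ 1.381 -0.603  1.609] in present frame [ 1.39  -0.583  1.609] F [-0.74 -0.03  0.34]
```

View pics/scene2.png

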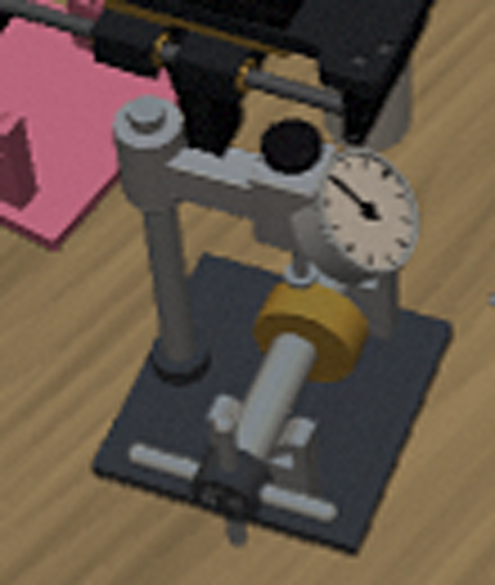

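View pics/top2.png

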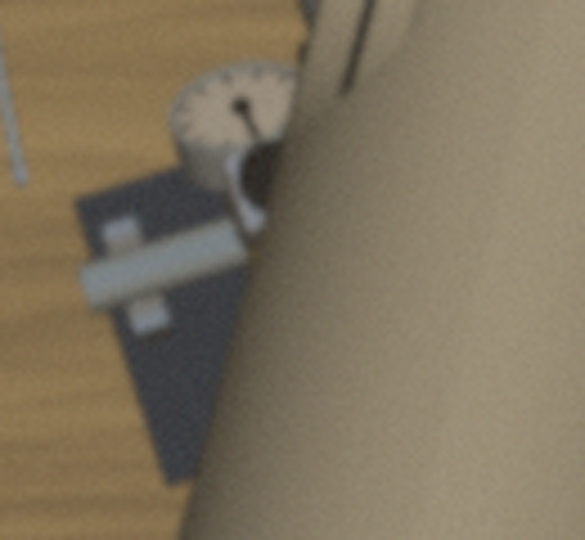

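Emit:
arm_command(targets=[-0.029, 0.012, -0.015, 0, -0.3, 0.8, 0, 0, 0, 0, 0, -0.3, 0.8, 0, 0, 0, 0, 0.3, 0, 0, 0, 0, 0, 0, 0.3, 0, 0, 0, 0, 0, 0, 0.3, 0, 0, 0, 0, 0, 0, 0, 0, 0, 0])

```text
time: 4.13
ee_pos: [0.5893, 0.0468, 0.2701]
eef_rot: [0.569, -0.418, -0.569, -0.422]
ft_force: [-0.5, -0.4, 0.4]
width: 0.0005
```

```bash
python3 - <<'E'
from h import *
goto([0.0,0.0,.251])
im=camera("scene")[:,:,::-1]
a=im[205:335,230:340]
cv2.imwrite(f"pics/sc3.png",cv2.resize(a,None,fx=4.5,fy=4.5,interpolation=2))
E
```

```text
t 4.13 gauge tcp [-0.0016 -0.011   0.2701] turn [-0.019  0.004  0.007] sg -1 shift in target frame [ 0.766 -0.065  0.438] in present frame [ 0.768 -0.054  0.437] F [-0.47 -0.42  0.35]
```

View pics/sc3.png

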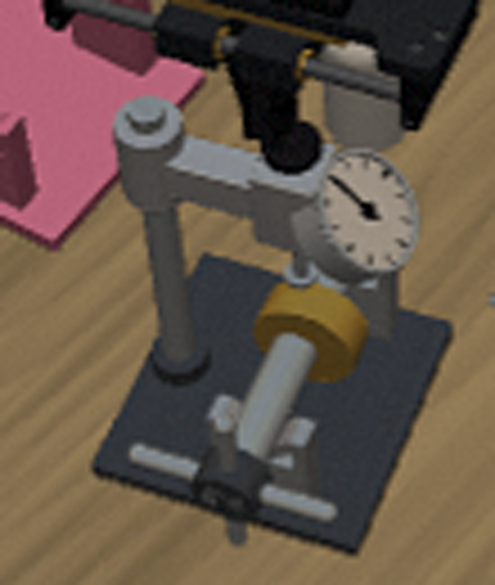

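Emit:
arm_command(targets=[-0.019, 0, 0.007, 0.1, -0.05, 0.44, 0, 0, 0, 0, 0.15, 0, 0, 0, 0, 0, 0, 0.15, 0, 0, 0, 0, 0, 0, 0.15, 0, 0, 0, 0, 0, 0, 0.1, 0, 0, 0, 0, 0, 0, 0.1, 0, 0, 0, 0, 0, 0, 0, 0, 0, 0])

```text
time: 4.77
ee_pos: [0.5873, 0.0565, 0.2509]
eef_rot: [-0.571, 0.415, 0.573, 0.417]
ft_force: [-0.5, 0.7, 1.1]
width: 0.0005
```

```bash
python3 - <<'E'
from h import *
goto([0.0,0.0,.251])
E
```

```text
t 4.77 gauge tcp [-0.0006 -0.0011  0.2509] turn [-0.002  0.004  0.001] sg -1 shift in target frame [-0.004 -0.023  0.045] in present frame [-0.004 -0.023  0.045] F [-0.55  0.68  1.14]
```

Emit:
arm_command(targets=[0, 0, 0, 0.1, 0, 0, 0, 0, 0, 0, 0.1, 0, 0, 0, 0, 0, 0, 0.1, 0, 0, 0, 0, 0, 0, 0.1, 0, 0, 0, 0, 0, 0, 0.1, 0, 0, 0, 0, 0, 0, 0.1, 0, 0, 0, 0, 0, 0, 0.1, 0, 0, 0])

```text
time: 5.35
ee_pos: [0.5874, 0.0563, 0.2334]
eef_rot: [-0.571, 0.415, 0.572, 0.418]
ft_force: [-2.5, 0.1, 6.1]
width: 0.0006
```

```bash
python3 - <<'E'
from h import *
goto([0.0,0.0,.251-.033])
im=camera("scene")[:,:,::-1]
a=im[205:335,230:340]
cv2.imwrite(f"pics/sc4.png",cv2.resize(a,None,fx=4.5,fy=4.5,interpolation=2))
E
```

```text
t 5.35 gauge tcp [-0.0005 -0.0013  0.2334] turn [-0.003  0.005  0.002] sg -1 shift in target frame [ 0.616 -0.02   0.054] in present frame [ 0.616 -0.018  0.051] F [-2.51  0.07  6.14]
```

View pics/sc4.png

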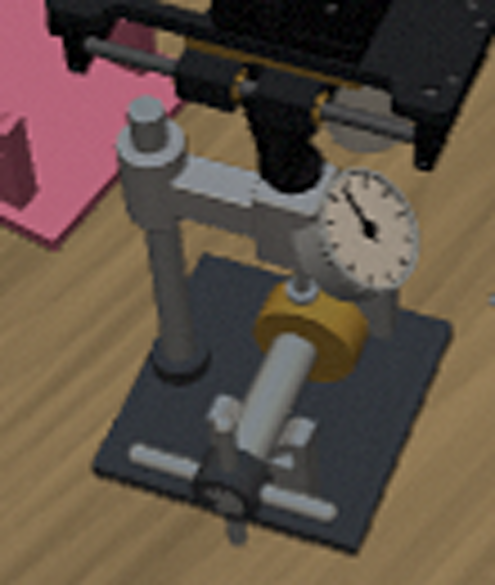

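```bash
cat >> h.py <<'E'
def dial(hub,tip,d,f=4.5,x0=230,y0=205):
    n=G@np.array([1,0,1])/2**.5;u=G@np.array([-1,0,1])/2**.5;r=G[:,1]
    # dial upper edge 15 mm below cap top; centre 31 mm along -u
    c0=g2w([.017,0,.229-d-.015])-.031*u
    P=[]
    for p in (hub,tip):
        o,dd=ray("scene",(x0+p[0]/f,y0+p[1]/f));P.append(o+dd*((c0-o)@n)/(dd@n))
    v=P[1]-P[0];return np.arctan2(v@r,v@u),np.linalg.norm(v)
E
python3 - <<'E'
from h import *
print(dial((370,212),(328,177),0),dial((370,231),(345,188),.0175))
E
```

```text
(np.float64(-0.06947415662186075), np.float64(0.02817108238670303)) (np.float64(0.37355749834766633), np.float64(0.024003484988912967))
```

Emit:
arm_command(targets=[0, 0, 0, 0.1, 0, 0, 0, 0, 0, 0, 0.1, 0, 0, 0, 0, 0, 0, 0.1, 0, 0, 0, 0, 0, 0, 0.1, 0, 0, 0, 0, 0, 0, 0.1, 0, 0, 0, 0, 0, 0, 0, 0, 0, 0, 0, 0, 0, 0, 0, 0, 0])

```text
time: 5.98
ee_pos: [0.5876, 0.0562, 0.22]
eef_rot: [-0.571, 0.415, 0.572, 0.418]
ft_force: [-1.9, 0.2, 5.0]
width: 0.0007
```

```bash
python3 - <<'E'
from h import *
goto([0.0,0.0,.251-.030])
im=camera("scene")[:,:,::-1]
a=im[205:335,230:340]
cv2.imwrite(f"pics/sc5.png",cv2.resize(a,None,fx=4.5,fy=4.5,interpolation=2))
E
```

```text
t 5.98 gauge tcp [-0.0004 -0.0015  0.22  ] turn [-0.003  0.005  0.003] sg -1 shift in target frame [-0.038 -0.015  0.058] in present frame [-0.038 -0.015  0.058] F [-1.93  0.16  4.98]
```

View pics/sc5.png

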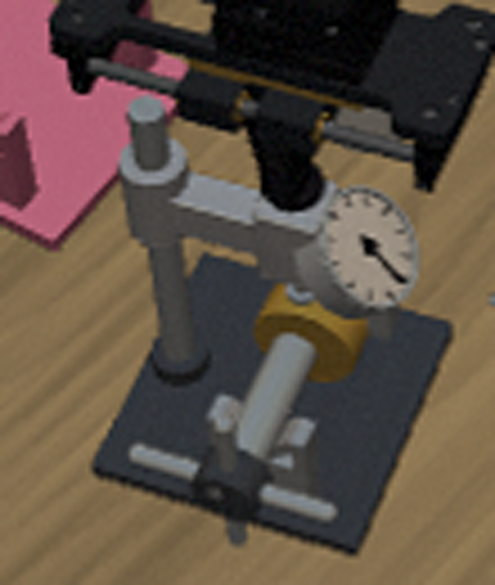

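```bash
python3 - <<'E'
from h import *
im=cv2.imread("pics/scene0.png");h=cv2.cvtColor(im,cv2.COLOR_BGR2HSV)
m=cv2.inRange(h,(15,110,50),(30,255,255));m[:,:280]=0;m[:262]=0;m[296:]=0;m[:,318:]=0
c=max(cv2.findContours(m,0,1)[0],key=cv2.contourArea)[:,0]
b=cv2.resize(im[255:300,275:325],None,fx=12,fy=12,interpolation=0)
cv2.drawContours(b,[(c.reshape(-1,1,2)-[275,255])*12+6],-1,(0,0,255),1);cv2.imwrite("pics/disc.png",b)
n=G[:,1];P=[]
for p in c:
    o,d=ray("scene",p+0.);X=o+d*((g2w([0,-.011,0])-o)@n)/(d@n);g=w2g(X);P.append((g[0],g[2]-.078));print(p,(np.array(P[-1])*1000).round(1),end=" ; ")
E
```

```text
[291 268] [-5.8 48.9] ; [290 269] [-8.5 44. ] ; [290 270] [-8.7 40.2] ; [289 271] [-11.5  35.2] ; [289 272] [-11.7  31.4] ; [288 273] [-14.4  26.4] ; [288 274] [-14.7  22.5] ; [287 275] [-17.5  17.4] ; [287 276] [-17.7  13.5] ; [287 277] [-18.    9.5] ; [286 278] [-20.8   4.3] ; [286 279] [-21.    0.3] ; [287 280] [-18.7  -2.5] ; [288 281] [-16.4  -5.3] ; [288 282] [-16.6  -9.3] ; [289 282] [-14.   -8.1] ; [289 281] [-13.8  -4. ] ; [290 280] [-11.    1.2] ; [291 279] [-8.2  6.4] ; [292 278] [-5.5 11.5] ; [293 278] [-2.9 12.7] ; [294 278] [-0.4 13.9] ; [295 278] [ 2.1 15.1] ; [296 279] [ 4.4 12.3] ; [297 279] [ 6.9 13.5] ; [298 280] [ 9.3 10.8] ; [299 280] [11.8 12. ] ; [300 281] [14.1  9.2] ; [300 282] [13.9  5.3] ; [300 283] [13.8  1.3] ; [301 284] [16.1 -1.5] ; [300 285] [13.4 -6.7] ; [300 286] [ 13.3 -10.8] ; [299 287] [ 10.5 -16. ] ; [299 288] [ 10.4 -20.1] ; [299 289] [ 10.2 -24.2] ; [300 289] [ 12.7 -23. ] ; [301 289] [ 15.3 -21.7] ; [302 289] [ 17.8 -20.5] ; [303 289] [ 20.4 -19.2] ; [304 289] [ 22.9 -18. ] ; [305 288] [ 25.6 -12.7] ; [306 288] [ 28.1 -11.5] ; [307 287] [30.7 -6.2] ; [308 286] [33.3 -1. ] ; [308 285] [33.5  2.9] ; [309 284] [36.   8.1] ; [309 283] [36.2 12. ] ; [309 282] [36.3 15.9] ; [310 281] [38.8 20.9] ; [310 280] [38.9 24.8] ; [311 279] [41.5 29.7] ; [311 278] [41.5 33.5] ; [311 277] [41.6 37.3] ; [311 276] [41.7 41.1] ; [310 275] [39.4 43.7] ; [309 274] [37.1 46.4] ; [309 273] [37.2 50.1] ; [308 272] [34.9 52.7] ; [307 271] [32.7 55.3] ; [306 271] [30.3 54.2] ; [305 270] [28.  56.8] ; [304 270] [25.6 55.8] ; [303 269] [23.3 58.4] ; [302 269] [20.9 57.3] ; [301 269] [18.5 56.2] ; [300 268] [16.2 58.8] ; [299 268] [13.8 57.7] ; [298 269] [11.2 52.9] ; [297 269] [ 8.7 51.8] ; [296 269] [ 6.3 50.7] ; [295 269] [ 3.8 49.6] ; [294 269] [ 1.4 48.5] ; [293 268] [-0.9 51.1] ; [292 268] [-3.4 50. ] ;
```

View pics/disc.png

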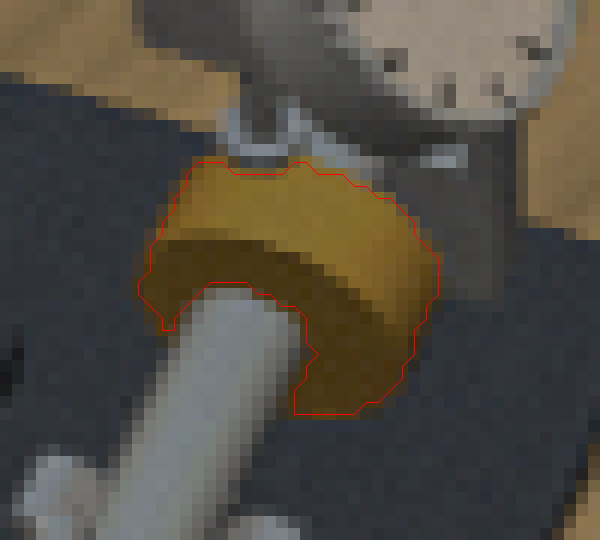

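```bash
python3 - <<'E'
from h import *
from scipy.optimize import least_squares
im=cv2.imread("pics/scene0.png")
up=cv2.resize(im,None,fx=4,fy=4,interpolation=cv2.INTER_CUBIC)
h=cv2.cvtColor(up,cv2.COLOR_BGR2HSV)
br=cv2.inRange(h,(12,110,30),(32,255,255));
dk=cv2.inRange(h,(12,110,30),(32,255,92))
roi=np.zeros_like(dk);roi[265*4:294*4,284*4:313*4]=255
dk&=roi
dk=cv2.morphologyEx(dk,cv2.MORPH_OPEN,np.ones((7,7)))
c=max(cv2.findContours(dk,0,1)[0],key=cv2.contourArea)[:,0]
b=up[255*4:300*4,275*4:325*4].copy();cv2.drawContours(b,[c.reshape(-1,1,2)-[1100,1020]],-1,(0,0,255),1);cv2.imwrite("pics/disc2.png",cv2.resize(b,None,fx=3,fy=3))
n=G[:,1];P=[]
for p in c:
    o,d=ray("scene",(p+.5)/4-.5);X=o+d*((g2w([0,-.011,0])-o)@n)/(d@n);g=w2g(X);P.append((g[0]*1e3,g[2]*1e3-78))
P=np.array(P);np.save("P.npy",P)
r=np.linalg.norm(P-P.mean(0)*0-[4,3],axis=1)
out=P[r>23]; inn=P[(r<18)&(P[:,1]>4)]
for Q,R in((out,28),(inn,12)):
    f=least_squares(lambda c:np.linalg.norm(Q-c,axis=1)-R,[3,2],loss="soft_l1");print(R,len(Q),f.x,np.std(f.fun))
    f=least_squares(lambda c:np.linalg.norm(Q-c[:2],axis=1)-c[2],[3,2,R],loss="soft_l1");print(f.x)
E
```

```text
28 196 [7.23897613 1.93667137] 3.106268053387669
[ 6.97023552  2.43880848 26.84436161]
12 40 [2.41184094 1.32258967] 0.393723601679366
[ 2.42608469  1.70015382 11.69063861]
```

View pics/disc2.png

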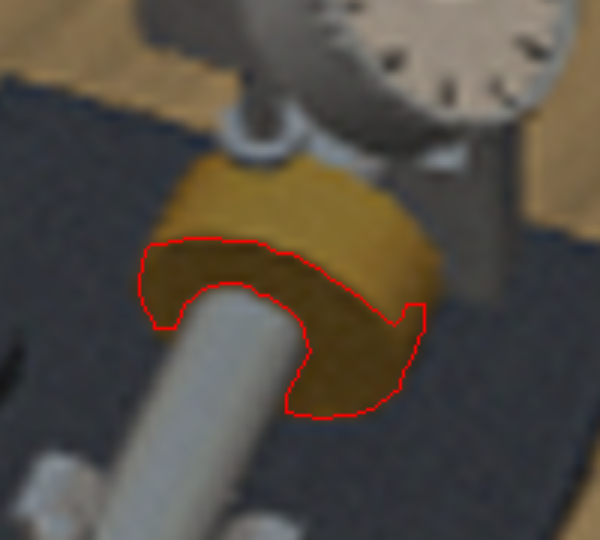

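Emit:
arm_command(targets=[0, 0, 0, 0, 0, 0, 0, 0, 0, 0, -0.2, 0, 0, 0, 0, 0, 0, -0.4, 0, 0, 0, 0, 0, 0, -0.5, 0, 0, 0, 0, 0, 0, -0.5, -0.1, -0.3, 0, 0, 0, 0, 0, -0.2, -0.7, 0, 0, 0, 0, 0, -0.3, -0.8, 0, 0, 0, 0, 0, -0.3, -0.8, 0, 0, 0, 0, 0, -0.3, -0.8, 0, 0, 0, 0, 0, -0.2, -0.5, 0, 0, 0, 0, 0, 0, 0, 0])

```text
time: 6.95
ee_pos: [0.6548, -0.0274, 0.2712]
eef_rot: [0.574, -0.413, -0.572, -0.417]
ft_force: [0.6, -0.3, -0.2]
width: 0.0006
```

```bash
python3 - <<'E'
from h import *
s=read_state()
goto([0.035,-.1,.14],s)
im=camera("scene")[:,:,::-1]
a=im[205:335,230:340]
cv2.imwrite(f"pics/sc6.png",cv2.resize(a,None,fx=4.5,fy=4.5,interpolation=2))
E
```

```text
t 6.95 gauge tcp [ 0.0377 -0.1017  0.2712] turn [0.005 0.001 0.009] sg -1 shift in target frame [5.249 0.108 0.068] in present frame [5.248 0.143 0.065] F [ 0.55 -0.25 -0.19]
```

View pics/sc6.png

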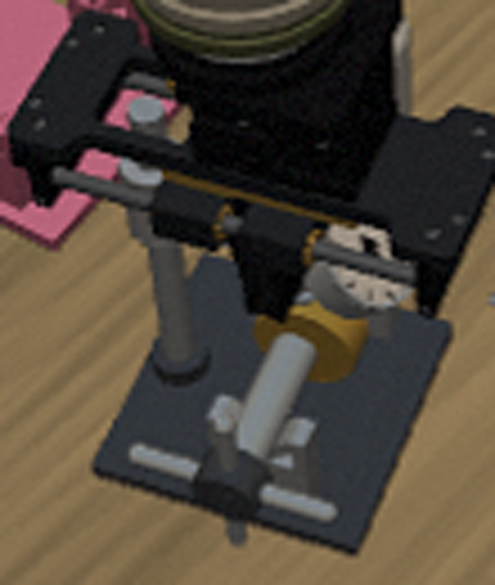

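Emit:
arm_command(targets=[0.005, 0, 0.009, 0.5, 0.1, 0, 0, 0, 0, 0, 0.8, 0, 0, 0, 0, 0, 0, 0.8, 0, 0, 0, 0, 0, 0, 0.8, 0, 0, 0, 0, 0, 0, 0.8, 0, 0, 0, 0, 0, 0, 0.7, 0, 0, 0, 0, 0, 0, 0.4, 0, 0, 0, 0, 0, 0, 0.2, 0, 0, 0, 0, 0, 0, 0, 0, 0, 0])

```text
time: 7.75
ee_pos: [0.6477, -0.0172, 0.1397]
eef_rot: [-0.573, 0.413, 0.575, 0.413]
ft_force: [-0.3, -0.1, 0.3]
width: 0.0001
```

```bash
python3 - <<'E'
from h import *
s=read_state()
goto([0.020,-.1,.14],s)
im=camera("scene")[:,:,::-1]
a=im[205:335,230:340]
cv2.imwrite(f"pics/sc7.png",cv2.resize(a,None,fx=4.5,fy=4.5,interpolation=2))
im=camera("wrist")[:,:,::-1];cv2.imwrite(f"pics/w7.png",im)
E
```

```text
t 7.75 gauge tcp [ 0.0341 -0.0898  0.1397] turn [ 0.011  0.004 -0.003] sg -1 shift in target frame [-0.011  0.565 -0.407] in present frame [-0.011  0.569 -0.402] F [-0.31 -0.07  0.3 ]
```

View pics/sc7.png

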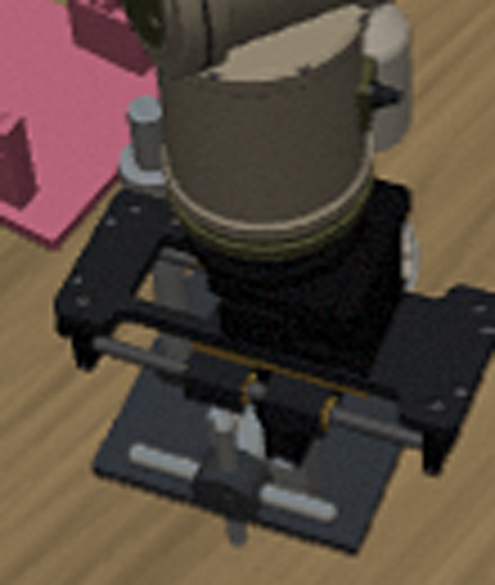

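View pics/w7.png

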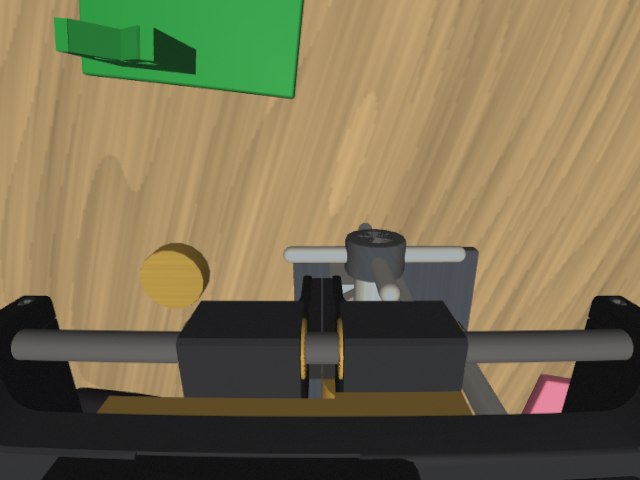

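Emit:
arm_command(targets=[0.011, 0, 0, 0, 0.1, -0.3, 0, 0, 0, 0, 0, 0.2, -0.1, 0, 0, 0, 0, 0, 0.15, 0, 0, 0, 0, 0, 0, 0.15, 0, 0, 0, 0, 0, 0, 0.15, 0, 0, 0, 0, 0, 0, 0, 0, 0])

```text
time: 8.35
ee_pos: [0.6341, -0.0361, 0.1454]
eef_rot: [0.572, -0.415, -0.571, -0.418]
ft_force: [0.2, -0.1, -0.5]
width: 0.0003
```

```bash
python3 - <<'E'
from h import *
s=read_state()
goto([-0.003,-.1,.14],s)
im=camera("wrist")[:,:,::-1];cv2.imwrite(f"pics/w8.png",im[200:320,220:480])
E
```

```text
t 8.35 gauge tcp [ 0.0153 -0.1036  0.1454] turn [-0.003  0.001  0.007] sg -1 shift in target frame [0.218 0.733 0.145] in present frame [0.214 0.734 0.143] F [ 0.24 -0.13 -0.53]
```

View pics/w8.png

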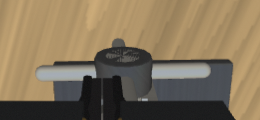

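Emit:
arm_command(targets=[0, 0, 0, 0.1, 0.15, 0.05, 0, 0, 0, 0, 0.1, 0.15, 0.05, 0, 0, 0, 0, 0, 0.15, 0, 0, 0, 0, 0, 0, 0.15, 0, 0, 0, 0, 0, 0, 0.15, 0, 0, 0, 0, 0, 0, 0, 0, 0])

```text
time: 8.9
ee_pos: [0.616, -0.0386, 0.1412]
eef_rot: [0.574, -0.413, -0.57, -0.418]
ft_force: [1.2, 0.7, 0.6]
width: 0.0002
```

```bash
python3 - <<'E'
from h import *
s=read_state()
goto([-0.013,-.1,.135],s)
im=camera("wrist")[:,:,::-1];cv2.imwrite(f"pics/w9.png",im[200:320,220:480])
im=camera("scene")[:,:,::-1]
a=im[205:335,230:340]
cv2.imwrite(f"pics/sc9.png",cv2.resize(a,None,fx=4.5,fy=4.5,interpolation=2))
E
```

```text
t 8.9 gauge tcp [-0.0027 -0.1004  0.1412] turn [-0.001 -0.001  0.013] sg -1 shift in target frame [0.249 0.414 0.017] in present frame [0.245 0.416 0.017] F [1.25 0.67 0.64]
```

View pics/w9.png

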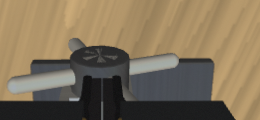

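View pics/sc9.png

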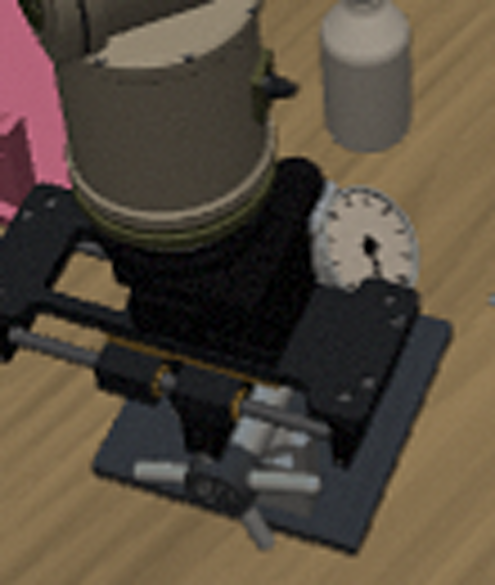

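Emit:
arm_command(targets=[0, 0, 0.013, 0.05, 0.15, 0, 0, 0, 0, 0, 0.08, 0.13, 0, 0, 0, 0, 0, 0.08, 0.13, 0, 0, 0, 0, 0, 0.1, 0.1, 0, 0, 0, 0, 0, 0, 0, 0, 0])

```text
time: 9.42
ee_pos: [0.6033, -0.043, 0.1324]
eef_rot: [0.572, -0.416, -0.572, -0.415]
ft_force: [1.4, 0.4, 0.9]
width: 0.0007
```

```bash
python3 - <<'E'
from h import *
s=read_state()
goto([-0.019,-.1,.130],s)
im=camera("wrist")[:,:,::-1];cv2.imwrite(f"pics/w10.png",im[200:320,220:480])
im=camera("scene")[:,:,::-1]
a=im[205:335,230:340]
cv2.imwrite(f"pics/sc10.png",cv2.resize(a,None,fx=4.5,fy=4.5,interpolation=2))
E
```

```text
t 9.42 gauge tcp [-0.0161 -0.1006  0.1324] turn [-0.    -0.002 -0.002] sg -1 shift in target frame [0.097 0.118 0.025] in present frame [0.097 0.117 0.025] F [1.45 0.35 0.88]
```

View pics/w10.png

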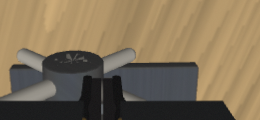

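View pics/sc10.png

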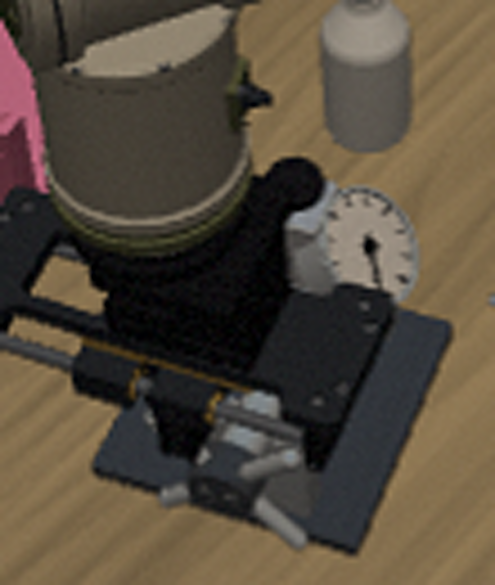

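```bash
python3 - <<'E'
from h import *
print(dial((370,212),(328,177),0))
print(dial((369,246),(405,282),.03),dial((371,245),(381,291),.03))
for a,b in(("sc5","a"),("sc9","b"),("sc10","c")):
    im=cv2.imread(f"pics/{a}.png")[180:310,310:425];cv2.imwrite(f"pics/z{b}.png",im)
import numpy as np
cv2.imwrite("pics/zz.png",cv2.resize(np.hstack([cv2.imread(f"pics/z{b}.png") for b in "abc"]),None,fx=2.2,fy=2.2))
E
```

```text
(np.float64(-0.06947415662186075), np.float64(0.02817108238670303))
(np.float64(-3.0991838163406285), np.float64(0.026551834272498773)) (np.float64(-2.3382578576169957), np.float64(0.02289367015214306))
```

View pics/zz.png

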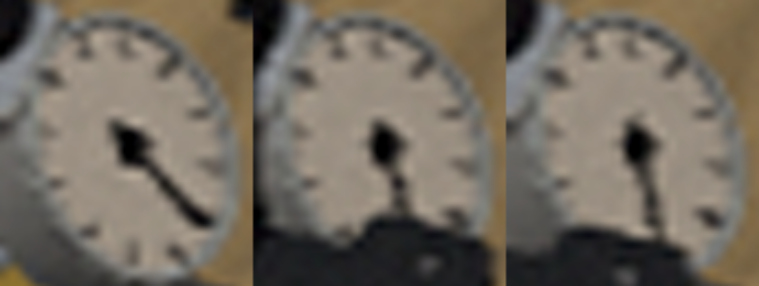

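```bash
python3 - <<'E'
from h import *
w=115
for i,(h,t) in enumerate((((130,147),(205,222)),((383,145),(403,212)),((637,145),(657,235)))):
    f=lambda p:(p[0]/2.2-w*i+310,p[1]/2.2+180)
    a,l=dial(f(h),f(t),.031);print(a%(2*np.pi),l)
E
```

```text
3.1840929461563956 0.025153756101446993
3.8409294669072205 0.015367077925230389
3.9385273309297215 0.020379012344631495
```

Emit:
arm_command(targets=[0, 0, 0, 0.05, 0.1, 0, 0, 0, 0, 0, 0.1, 0.12, 0, 0, 0, 0, 0, 0.1, 0.05, 0, 0, 0, 0, 0, 0, 0, 0, 0])

```text
time: 9.85
ee_pos: [0.5969, -0.0449, 0.126]
eef_rot: [0.573, -0.416, -0.572, -0.415]
ft_force: [1.7, 0.4, 1.3]
width: 0.0005
```

```bash
python3 - <<'E'
from h import *
s=read_state()
goto([-0.019,-.1,.130],s)
im=camera("scene")[:,:,::-1]
a=im[205:335,230:340]
cv2.imwrite(f"pics/sc11.png",cv2.resize(a,None,fx=4.5,fy=4.5,interpolation=2))
E
```

```text
t 9.85 gauge tcp [-0.0227 -0.1005  0.126 ] turn [ 0.001 -0.002 -0.001] sg -1 shift in target frame [-0.159 -0.149  0.019] in present frame [-0.159 -0.149  0.019] F [1.74 0.44 1.3 ]
```

View pics/sc11.png

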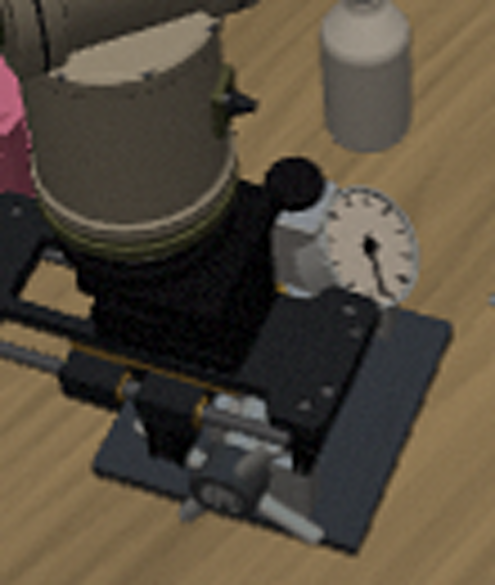

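Emit:
arm_command(targets=[0, 0, 0, -0.2, -0.1, 0, 0, 0, 0, 0, -0.7, 0, 0, 0, 0, 0, 0, -0.8, 0, 0, 0, 0, 0, 0, -0.8, 0, 0, 0, 0, 0, 0, -0.8, 0, -0.5, 0, 0, 0, 0, -0.7, 0, -0.8, 0, 0, 0, 0, -0.3, 0, -1, 0, 0, 0, 0, 0, 0, -1, 0, 0, 0, 0, 0, 0, -1, 0, 0, 0, 0, 0, 0, -1, 0, 0, 0, 0, 0, 0, -0.5, 0])

```text
time: 10.82
ee_pos: [0.6438, -0.1822, 0.2394]
eef_rot: [-0.571, 0.417, 0.577, 0.41]
ft_force: [-1.3, -1.2, 0.3]
width: 0.0005
```

```bash
python3 - <<'E'
from h import *
s=read_state()
goto([0.02,-.1,.130],s)
im=camera("scene")[:,:,::-1]; cv2.imwrite("pics/scene12.png",im)
a=im[205:335,230:340]
cv2.imwrite(f"pics/sc12.png",cv2.resize(a,None,fx=4.5,fy=4.5,interpolation=2))
a=im[240:280,295:335];cv2.imwrite(f"pics/dl12.png",cv2.resize(a,None,fx=12,fy=12,interpolation=2))
a=cv2.imread("pics/scene0.png")[235:275,295:335];cv2.imwrite(f"pics/dl0.png",cv2.resize(a,None,fx=12,fy=12,interpolation=2))
im=camera("wrist")[:,:,::-1];cv2.imwrite(f"pics/w12.png",im)
import pickle;pickle.dump(s,open("s12.pkl","wb"))
E
```

```text
t 10.82 gauge tcp [-0.0206 -0.2456  0.2394] turn [ 0.01   0.002 -0.016] sg -1 shift in target frame [ 4.376 -1.623  5.824] in present frame [ 4.365 -1.726  5.803] F [-1.35 -1.23  0.27]
```

View pics/sc12.png

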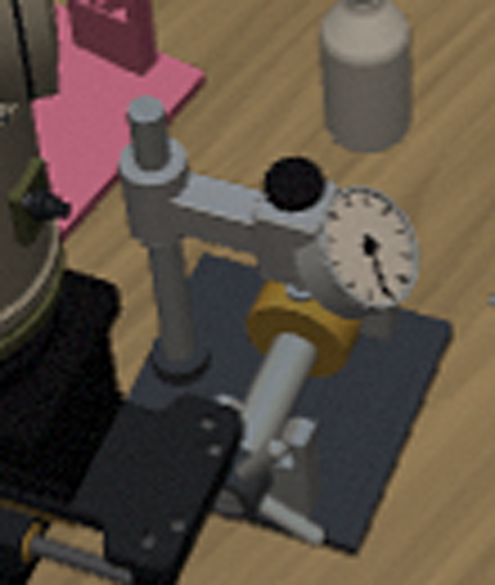

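View pics/dl12.png

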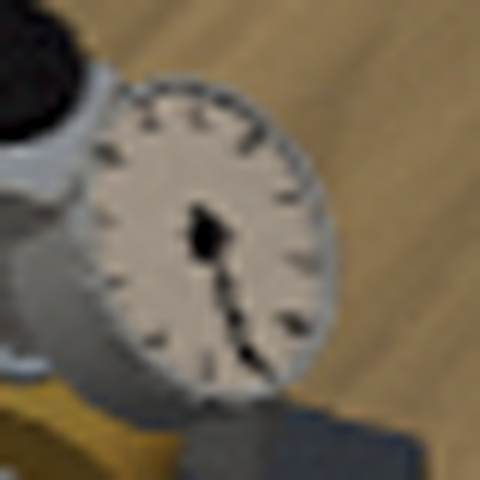

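View pics/w12.png

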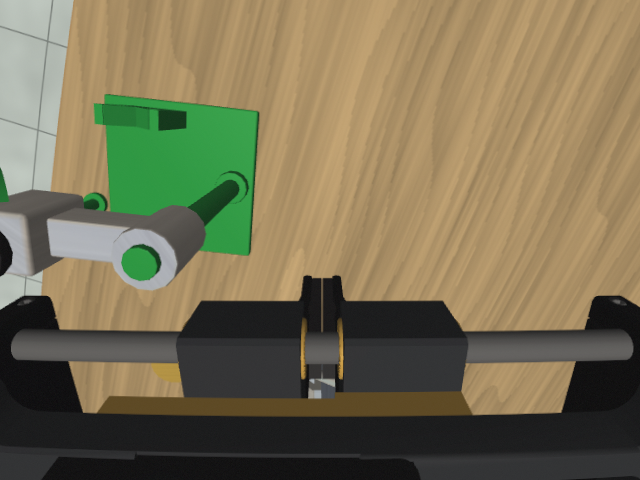

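```bash
cat > df.py <<'E'
from h import *
from scipy.optimize import least_squares
import sys
def fit(fn,thr=92):
    im=cv2.imread(fn)
    up=cv2.resize(im,None,fx=4,fy=4,interpolation=cv2.INTER_CUBIC)
    h=cv2.cvtColor(up,cv2.COLOR_BGR2HSV)
    dk=cv2.inRange(h,(12,110,30),(32,255,thr))
    roi=np.zeros_like(dk);roi[262*4:294*4,282*4:313*4]=255
    dk=cv2.morphologyEx(dk&roi,cv2.MORPH_OPEN,np.ones((9,9)))
    c=max(cv2.findContours(dk,0,1)[0],key=cv2.contourArea)[:,0]
    b=up[255*4:300*4,275*4:325*4].copy();cv2.drawContours(b,[c.reshape(-1,1,2)-[1100,1020]],-1,(0,0,255),1);cv2.imwrite("pics/df_%s.png"%fn[5:-4],cv2.resize(b,None,fx=3,fy=3))
    n=G[:,1];P=[]
    for p in c:
        o,d=ray("scene",(p+.5)/4-.5);X=o+d*((g2w([0,-.011,0])-o)@n)/(d@n);g=w2g(X);P.append((g[0]*1e3,g[2]*1e3-78))
    P=np.array(P);r=np.linalg.norm(P-[2.4,1.5],axis=1)
    out=P[r>19];inn=P[(r<15)&(P[:,1]>4)]
    R=[]
    for Q,rad in((out,28),(inn,12)):
        f=least_squares(lambda c:np.linalg.norm(Q-c,axis=1)-rad,[3,2],loss="soft_l1",f_scale=.7);R.append(f.x)
    print(fn,"disc",R[0].round(1),"shaft",R[1].round(1),"diff",(R[0]-R[1]).round(1))
fit("pics/scene0.png");fit("pics/scene12.png")
E
python3 df.py
```

```text
pics/scene0.png disc [7.  1.4] shaft [2.4 1.3] diff [4.6 0.1]
pics/scene12.png disc [3.  3.4] shaft [2.3 1.4] diff [0.7 2. ]
```

View pics/df_scene12.png

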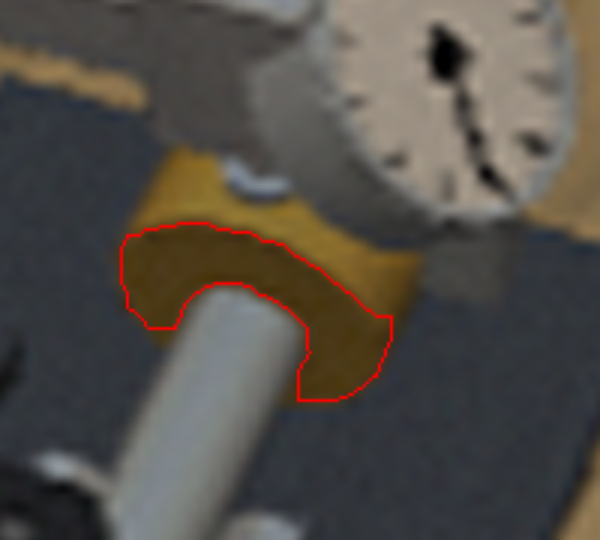

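Emit:
arm_command(targets=[0, 0, 0, -0.6, 0, -0.2, 0, 0, 0, 0, -0.8, 0.3, -0.3, 0, 0, 0, 0, -0.6, 0.8, -0.5, 0, 0, 0, 0, -0.6, 1, -0.5, 0, 0, 0, 0, -0.4, 1, -0.5, 0, 0, 0, 0, 0, 1, -0.3, 0, 0, 0, 0, 0, 1, 0, 0, 0, 0, 0, 0, 0.5, 0, 0, 0, 0, 0, 0, 0, 0, 0])

```text
time: 11.67
ee_pos: [0.5251, -0.2772, 0.3182]
eef_rot: [-0.568, 0.416, 0.582, 0.407]
ft_force: [-0.8, -1.0, 0.9]
width: 0.0004
```

```bash
python3 - <<'E'
from h import *
s=read_state()
goto([0.02,-.1,.130],s)
im=camera("scene")[:,:,::-1]; cv2.imwrite("pics/scene13.png",im)
a=im[205:335,230:340]
cv2.imwrite(f"pics/sc13.png",cv2.resize(a,None,fx=4.5,fy=4.5,interpolation=2))
im=camera("top")[:,:,::-1];cv2.imwrite("pics/top13.png",im);cv2.imwrite(f"pics/tp13.png",cv2.resize(im[190:310,280:410],None,fx=5,fy=5,interpolation=2))
E
sed -i 's#fit("pics/scene0.png");fit("pics/scene12.png")#fit("pics/scene13.png")#' df.py; python3 df.py
```

```text
t 11.67 gauge tcp [-0.1628 -0.2992  0.3182] turn [ 0.018  0.01  -0.026] sg -1 shift in target frame [ 7.527 -7.313  7.969] in present frame [ 7.435 -7.58   7.804] F [-0.76 -0.96  0.9 ]
pics/scene13.png disc [2.9 3.4] shaft [2.4 1.5] diff [0.6 1.9]
```

View pics/sc13.png

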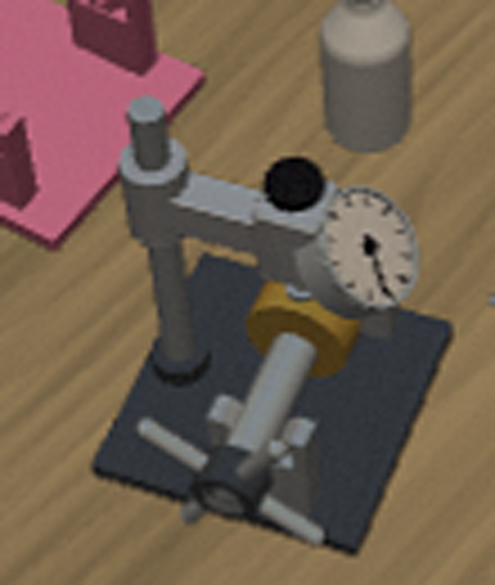

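View pics/tp13.png

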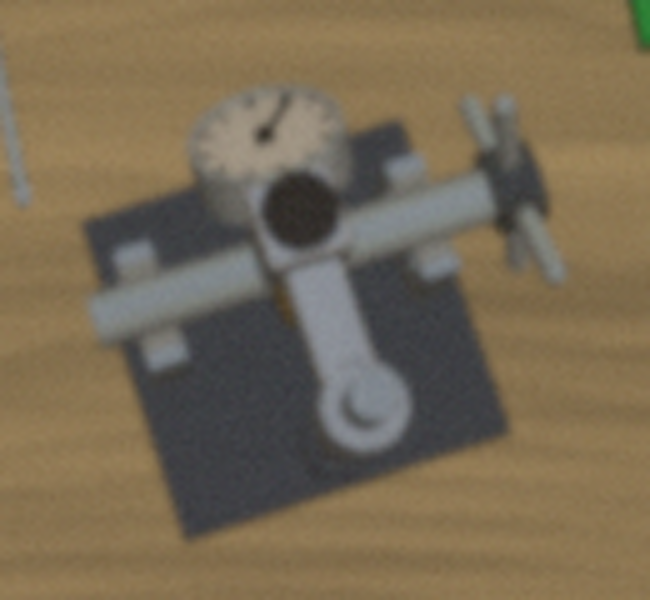

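```bash
python3 - <<'E'
from h import *
n=G[:,1]
for p in ((143,427),(318,537),(190,515),(288,455),(228,484)):
    o,d=ray("scene",(230+p[0]/4.5,205+p[1]/4.5));X=o+d*((g2w([0,-.097,0])-o)@n)/(d@n);g=w2g(X);print(p,(g*1000).round(1),np.degrees(np.arctan2(g[0]-.004,g[2]-.078)))
P={a:proj("scene",[g2w([.055*np.sin(t),-.097,.078+.055*np.cos(t)]) for t in np.radians([-a,90-a,180-a,270-a])]) for a in (45,55,65)}
for a in P: print(a,((P[a]-[230,205])*4.5).round())
E
```

```text
(143, 427) [-40.9 -97.  101.9] -61.99205493585066
(318, 537) [ 48.7 -97.   51.2] 120.90855503794256
(190, 515) [-22.  -97.   32.2] -150.44448295237794
(288, 455) [ 36.2 -97.  117.9] 38.85656031681523
(228, 484) [  2.1 -97.   74.2] -153.16394543191836
45 [[144. 411.]
 [293. 458.]
 [301. 544.]
 [158. 498.]]
55 [[134. 416.]
 [278. 446.]
 [312. 540.]
 [173. 509.]]
65 [[126. 422.]
 [262. 435.]
 [320. 534.]
 [188. 519.]]
```

```bash
python3 - <<'E'
from bench import *
print(close_job())
E
```

```text
the job is handed in; nothing more can be done
None
```

I pressed the head down about 31 mm by its cap, until the needle stood at about half a turn (3.1 to 3.2 rad). Then I pushed the top spoke about 60° towards the column with closed fingers, backed off clear of everything and handed the job in at about 12 s. No verdict was reported.

**Checks that agreed, with the robot clear:**
- The needle sits at tick 7 of 12, about 3.67 rad. From the head height I expected about 3.7 rad at the high point.
- The spokes show a turn of about 60°. The needle's rise puts the high point about 59° from the top at the start, give or take 7°.
- The fitted disc centre lies about 0.6 mm sideways of the shaft axis, so the high point should be within about 10° of straight up.
- The wrist force stayed at about 7 N or less while pressing and about 2 N while turning, read between moves.
- The fingers went nowhere near the bystanders.

**Checks that disagreed:**
- While the finger was still pushing, the dial read about 0.2 rad higher than after letting go. I think the shaft was riding slightly up the V-blocks under the push and then settled back, but I did not measure this directly.
- The scene camera was off by about 5 mm along the gauge's x, so I used the disc position only relative to the shaft.
- The vertical part of the disc fit read about 2 mm low in both pictures, so I did not rely on it.

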